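Take the bayonet filter out of the suction trap

ROBOT

A 6-joint arm with a two-finger parallel gripper is mounted at the origin on a cart in front of the work surface, level with it; the furniture and walls round the work are solid. World frame = base frame: x ahead of the robot, y to its left, z up, the work surface at z = 0. Lengths are in mm, angles in rad, forces in N, time in s.
With the tool pointing down it reaches from about 300 to 775 mm from the base axis. Payload 14.6 kg.
Tool frame: the origin (TCP) lies on the centre line of the jaws, within the pads' length; the fingertips stand 19 mm ahead of it and the grasp point (between the pads) is the TCP (bot.tip_reach is the distance from the TCP to the fingertips, in mm); y points along the fingers, x is the direction in which the jaws open and shut, and the axes are right-handed (so a half turn about y gives the same grasp; the last joint's range is limited). The gripper opens to 85 mm and grips with 20 to 120 N. Pads are 22 mm wide; open, the fingers measure 114 mm over their backs; the gripper's body (76 mm by 85 mm) begins 54 mm behind the grasp point. The pads swing forward as they close: fully open they stand 13 mm farther back than shut.
Start: joints at [1.22, 0.3, 1.521, -0, 1.321, -0.067], TCP at [154.001, 527.99, 250.281] pointing down, gripper open.
Joint ranges: [-3.03, 3.03], [-0.79, 2.21], [0.23, 2.52], [-1.04, 4.18], [0, 3.07], [-2.55, 2.55]. Speed limits (rad/s): [2.22, 2.22, 2.57, 3.14, 3.14, 3.14].

INTERFACE

Orientations are given as a unit quaternion [w, x, y, z].
In Python, from rig import bot gives the robot as it stands. Calls block until the motion is done:
- bot.move_to(position, orientation): joint-space move of the TCP to a pose.
- bot.servo_line(position, attitude=None, speed=150, until_force=None): straight line of the TCP; attitude=None keeps the orientation; speed is the mean speed in mm/s. With until_force (N) it stops when the force on the tool has changed by that much, and returns True; else False.
- bot.move_joints(angles): joint-space move.
- bot.move_gripper(opening, grip_force=None): finger opening in mm; grip_force is the grip in N (None keeps the last); returns when the fingers have stopped.
- bot.dwell(seconds).
- bot.ik(position, orientation): joint angles nearest the present ones, or None.
- bot.read_state(): the state.
- bot.read_camera(name): name is "side" or "top" or "wrist"; returns a dict with "image" (400x640x3 uint8, blue, green, red), "depth" (400x640 float32, mm along the optical axis (not along the pixel's ray), 0 where there is no reading), "fovy" (degrees; the focal length in pixels is half the picture's height over the tangent of half this angle, whatever the lens; pixels are square), "cx", "cy" (the principal point, pixels), "k1" (the pictures are not rectified: a ray, as slopes to the right and down, at radius r is drawn at 1 + k1 r^2 times it, then the intrinsics apply), "eye" and "attitude" of the camera in the world; the wrist camera has in their place "mount" (4x4, takes a point from camera to tool coordinates, whose origin is the TCP and whose axes are the tool frame's). Camera axes: x right, y down, z forward; pixel columns grow to the right and rows downward; lengths in mm; the calibration is good to about 2 mm. A picture is of the moment at which its call begins: read the wrist's pose just before it.
A pose or a line that the arm cannot do raises bot.MotionError and nothing moves.
- bot.finish_job(): hands the job in, once; it reports no verdict.
The state is a dict: "clock": time; "joint_positions": joint angles; "qvel": joint speeds; "effort": joint torques, N m; "ee_pos": TCP position; "tool_rot": TCP orientation; "ft_force": force on the tool from outside, world axes, zero at the start; "moment": the same for the moment, N m; "grip_width": finger opening in mm.
Only numpy, scipy, OpenCV 4.12 (cv2) and the standard library are available. Lean on these libraries where they do the work, as an engineer would, in place of code of your own. Each camera call takes 0.05 s, during which the arm holds its last target.

TASK

Take the filter cartridge out of the suction filter housing: turn it counter-clockwise (seen from above) past its spring catch to the end stop while it still sits fully down, then lift it straight up and out. Stand it upright on its base inside the steel tray and let go of it; never tip it over, set it down rather than drop it, and leave the pliers, the small jar and the pot where they are.

Things in the scene. Friction and masses are not known exactly. Their poses are not given: they have to be found in the camera images.
- cartridge_mid (a point): Grey filter cartridge, 95 mm tall, 59 mm across its round strainer body, 0.15 to 0.3 kg. This point is on its axis half-way up, 47.5 mm above its flat base. z points up the axis; x lies along the handle bar and the two lugs. A head disc 70 mm in diameter lies 6.5 to 13.5 mm above this point. At the start it is locked in the housing, its base 10 mm above the worktop.
- cartridge_grip (a point): Middle of the cartridge's handle bar, on the axis, 80 mm above the base, to be gripped from above. The bar stands on the head disc: 58 mm long (along x), 16 mm wide (along y), from 19 mm below this point (with a 3 mm low foot, 24 mm wide in looks only) to 15 mm above it. x, y and z as for the cartridge.
- cartridge_lug (a point): A point in the lug on the cartridge's +x side, 36 mm from the axis, 38.5 mm above the base. Both lugs (+x and -x) are round bars 10 mm thick that stick out to 41 mm from the axis. The rim of the housing lies over them with 2.5 mm of play, so the cartridge cannot rise until they stand in the slots.
- filter_housing: Fixed white round housing, 106 mm in diameter, 62 mm high, on a steel base plate 124 x 112 mm; two hose spigots point to its +y side, reaching 88 mm from the axis. Origin on its axis at the underside, z up. Inside, the cartridge stands on a floor 10 mm above the origin, on the same axis. The rim has two slots, along the housing's +x and -x.
- housing_slot (a point): Middle of the +x slot in the housing's rim (the other is opposite), 40 mm from the axis, 62 mm up, at the top of the 6 mm thick rim. Slots are 15 mm wide, each with a rib below it outside. The cartridge can rise when its x axis lies along the housing's x within 0.08 rad. It starts 0.75 to 1.15 rad clockwise of that, seen from above; its +x lug belongs to this slot.
- housing_catch (a point): Where one of two opposite spring plungers meets a lug (grey boss outside): 43 mm from the axis, 48.5 mm up, 0.45 rad clockwise of the slot. Turning counter-clockwise, the lugs push past them (0.6 to 0.3 rad before the slots; about 0.1 N m), then meet fixed end stops 0.05 rad past the slots' middle, still free to rise. Raised 55 mm, the cartridge is clear of the rim.
- steel_tray: Loose flat stainless tray, 173 mm (its x) by 269 mm (its y), rim 12 mm high, empty; flat floor 140 x 236 mm, 2 mm thick. Origin at the centre of its underside, z up.
- pliers: Bystander: steel pliers 136 x 32 x 8 mm lying flat; origin at the centre of the underside.
- brown_jar: Bystander: small brown jar with a black lid, 44 mm in diameter, 52 mm high; origin at the centre of the underside.
- cement_pot: Bystander: white pot with a screw lid, 47 mm in diameter, 40 mm high; origin at the centre of the underside.

How it is judged:
By the outcome, as a careful person would: the job done as asked, in the order asked, and still so for the second after the job is handed in, with the robot touching nothing.
It also fails if it takes over 54 s, if anything falls off the work surface, if the arm or the gripper's body presses on something with over 40 N, if the wrist force passes 120 N, or if a joint passes its speed limit or range.

## Working session

There is one attempt and no reset: what is moved stays moved. The work goes in short steps, each a Python script; the robot and the scene stay as the last script left them, time stands still between calls to the robot, and variables do not carry over. Pictures are saved under pics/ and viewed, and the job is handed in when it is done.

```bash
mkdir -p pics; ls
python3 - <<'E'
from rig import bot
import cv2,numpy as np,pickle
s=bot.read_state();print(s)
d={}
for n in ["side","top","wrist"]:
    c=bot.read_camera(n);d[n]=c
    cv2.imwrite(f"pics/{n}0.png",c["image"]);print({k:v for k,v in c.items() if k not in("image","depth")})
pickle.dump((s,d),open("c0.pkl","wb"))
E
```

```text
pics
{'clock': 0.0, 'joint_positions': array([ 1.22039758e+00,  3.00479739e-01,  1.52157923e+00, -1.30699860e-05,
        1.32072506e+00, -6.65927769e-02]), 'qvel': array([-4.05252867e-04, -1.29484840e-03, -9.93373569e-05, -4.41566939e-05,
        3.87097540e-04,  1.06148529e-04]), 'effort': array([-3.97352524e-04, -5.43477345e+01, -3.61794949e+01, -5.21960374e-06,
        3.98964359e-03,  1.05003750e-05]), 'ee_pos': array([153.93363801, 527.79415312, 249.71735223]), 'tool_rot': array([-0.56545366,  0.56592065,  0.42391095, -0.42461216]), 'ft_force': array([ 0.18995697, -0.20137384, -0.32379538]), 'moment': array([-0.01781714, -0.01334555,  0.01036404]), 'grip_width': 85.55119121264154}
{'fovy': 48.701226778655915, 'cx': 319.58310989206575, 'cy': 201.32095569544006, 'k1': -0.11001747030656515, 'eye': array([ 445.32964151, -824.0518857 ,  759.47827537]), 'attitude': array([-0.44626086,  0.89214363, -0.0603279 ,  0.03593774])}
{'fovy': 43.649287643806574, 'cx': 322.3560205977018, 'cy': 201.3336525930854, 'k1': -0.10622837554920721, 'eye': array([ 520.90366919,   89.92051414, 1093.32279943]), 'attitude': array([ 0.01471506, -0.70177937,  0.7117463 , -0.02657788])}
{'fovy': 66.19171705622261, 'cx': 324.63664832183457, 'cy': 199.2229271193832, 'k1': -0.022833289264643862, 'mount': array([[ 9.99999685e-01, -6.82258690e-04, -4.05604947e-04,
         7.14617117e-02],
       [ 1.81799498e-04, -3.00549920e-01,  9.53766068e-01,
        -1.23261006e+02],
       [-7.72619723e-04, -9.53765841e-01, -3.00549701e-01,
         7.52326633e+01],
       [ 0.00000000e+00,  0.00000000e+00,  0.00000000e+00,
         1.00000000e+00]])}
```

View pics/side0.png

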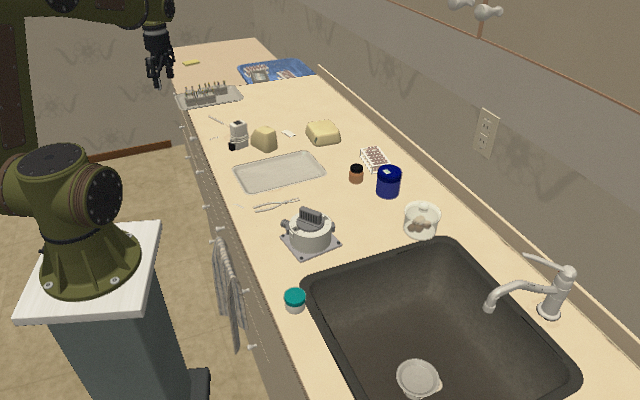

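View pics/top0.png

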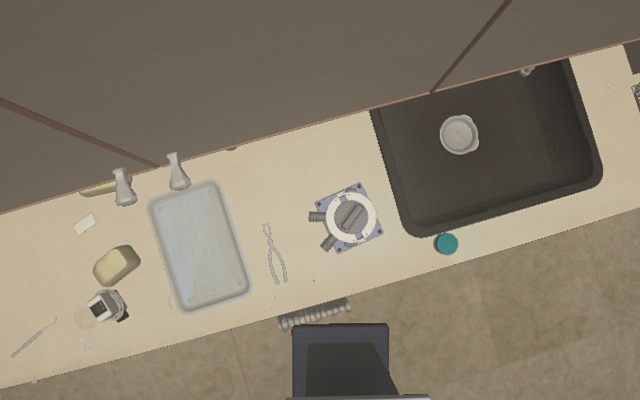

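View pics/wrist0.png

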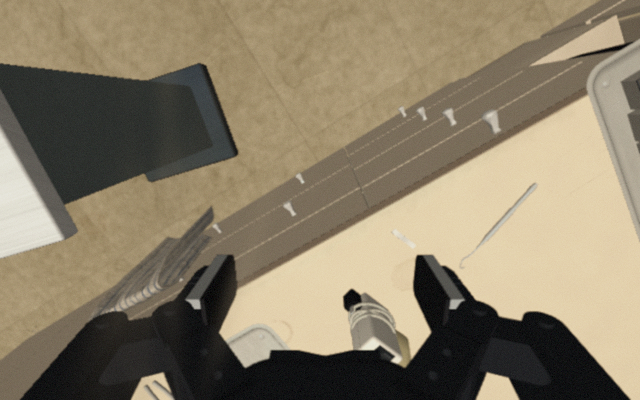

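```bash
cat > h.py <<'E'
import numpy as np,cv2
from scipy.spatial.transform import Rotation as R
def rot(q): return R.from_quat([q[1],q[2],q[3],q[0]]).as_matrix()
def cam(c,s=None):
    h=c["image"].shape[0]; f=h/2/np.tan(np.radians(c["fovy"])/2)
    if "eye" in c: return f,rot(c["attitude"]),np.array(c["eye"])
    T=rot(s["tool_rot"]);M=c["mount"]
    return f,T@M[:3,:3],s["ee_pos"]+T@M[:3,3]
def slopes(c,uv):
    f=cam(c,{"tool_rot":[1,0,0,0],"ee_pos":np.zeros(3)})[0]
    uv=np.atleast_2d(uv).astype(float)
    d=(uv-[c["cx"],c["cy"]])/f; p=d.copy()
    for _ in range(15): p=d/(1+c["k1"]*(p**2).sum(1,keepdims=True))
    return p
def on_plane(c,uv,z,s=None):
    f,A,e=cam(c,s);p=slopes(c,uv);r=np.c_[p,np.ones(len(p))]@A.T
    return e+r*((z-e[2])/r[:,2])[:,None]
def cloud(c,s=None):
    f,A,e=cam(c,s);h,w=c["depth"].shape
    v,u=np.mgrid[:h,:w];p=slopes(c,np.c_[u.ravel(),v.ravel()])
    r=np.c_[p,np.ones(len(p))]@A.T
    P=e+r*c["depth"].ravel()[:,None];P[c["depth"].ravel()==0]=np.nan
    return P.reshape(h,w,3)
def proj(c,P,s=None):
    f,A,e=cam(c,s);q=(np.atleast_2d(P)-e)@A;p=q[:,:2]/q[:,2:]
    return p*(1+c["k1"]*(p**2).sum(1,keepdims=True))*f+[c["cx"],c["cy"]]
E
python3 - <<'E'
from h import *
import pickle
s,d=pickle.load(open("c0.pkl","rb"));c=d["top"]
P=cloud(c)
for uv in [(350,218),(350,200),(300,150),(198,245),(275,255),(447,244),(200,80),(330,180),(110,305),(178,170),(420,200),(375,190)]: print(uv,P[uv[1],uv[0]].round(1))
im=c["image"]
cv2.imwrite("pics/tz.png",cv2.resize(im[160:270,290:410],None,fx=5,fy=5,interpolation=cv2.INTER_CUBIC))
cv2.imwrite("pics/tz2.png",cv2.resize(im[165:325,130:300],None,fx=3.5,fy=3.5,interpolation=cv2.INTER_CUBIC))
im=d["side"]["image"]
cv2.imwrite("pics/sz.png",cv2.resize(im[190:270,260:360],None,fx=6,fy=6,interpolation=cv2.INTER_CUBIC))
E
```

```text
(350, 218) [544.7  18.8 106.9]
(350, 200) [583.1  14.9  62.3]
(300, 150) [ 6.990e+02  1.188e+02 -6.000e-01]
(198, 245) [492.7 344.3   2.3]
(275, 255) [468.9 176.    0.9]
(447, 244) [ 487.7 -193.3   35.1]
(200, 80) [610.7 156.4 804.9]
(330, 180) [631.4  53.6   1.3]
(110, 305) [372.8 512.1  74.5]
(178, 170) [577.  212.  647.8]
(420, 200) [ 595.6 -184.7 -186.4]
(375, 190) [608.2 -45.4  -1.4]
```

View pics/tz.png

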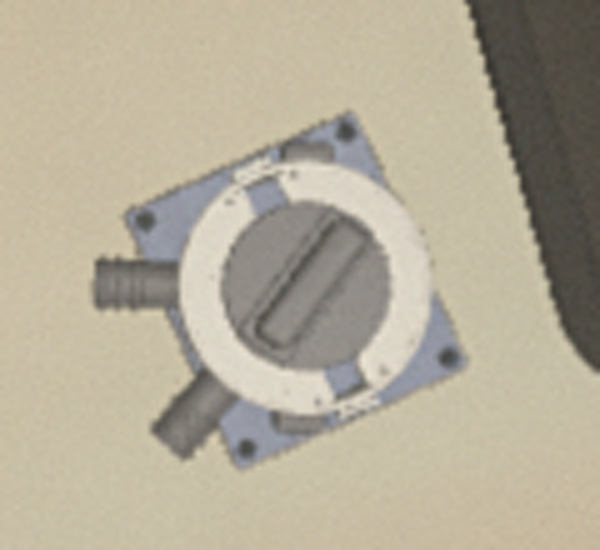

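View pics/tz2.png

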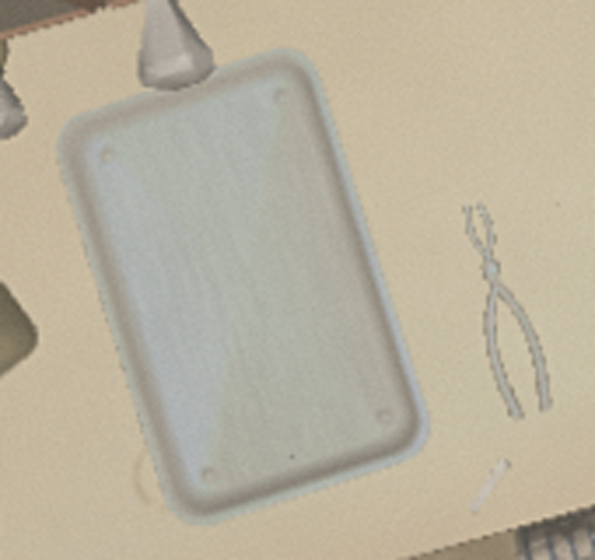

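View pics/sz.png

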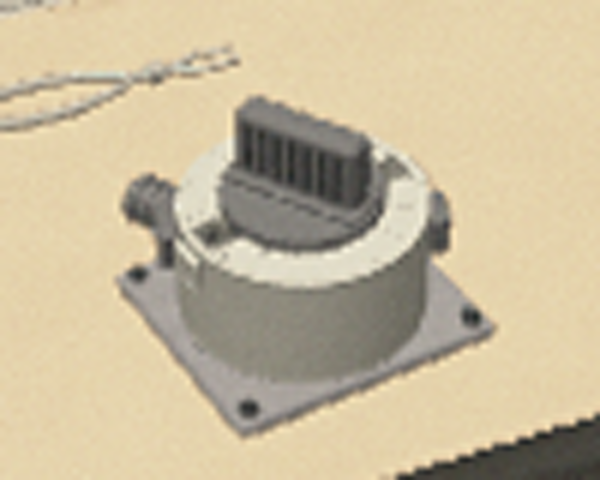

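Run:
```python
from h import *
import pickle
s,d=pickle.load(open("c0.pkl","rb"))
for n in["top","side"]:
    c=d[n];P=cloud(c).reshape(-1,3)
    near=np.hypot(P[:,0]-545,P[:,1]-19)<70
    Q=P[near&(P[:,2]>97)];
    r=cv2.minAreaRect(Q[:,:2].astype(np.float32));print(n,"bar",r,len(Q),np.median(Q[:,2]))
    Q=P[near&(P[:,2]>58)&(P[:,2]<66)];print(" rim",cv2.minEnclosingCircle(Q[:,:2].astype(np.float32)),len(Q),np.median(Q[:,2]), cv2.fitEllipse(cv2.convexHull(Q[:,:2].astype(np.float32))))
    t=(np.hypot(P[:,0]-494,P[:,1]-344)<190)&(P[:,2]>6)&(P[:,2]<25);Q=P[t]
    print(" tray",cv2.minAreaRect(Q[:,:2].astype(np.float32)),len(Q))
c=d["top"]
cr=lambda u,v:((u+.5)/5-.5+290,(v+.5)/5-.5+160)
S=on_plane(c,[cr(267,195),cr(347,378)],60);print("slots",S,np.arctan2(*(S[0]-S[1])[1::-1]))
B=on_plane(c,[cr(262,333),cr(358,232)],105);print("barends",B,np.arctan2(*(B[1]-B[0])[1::-1]))
K=on_plane(c,[cr(127,215),cr(350,113),cr(468,362),cr(242,468)],5);print("plate",K,K.mean(0),cv2.minAreaRect(K[:,:2].astype(np.float32)))
cr2=lambda u,v:((u+.5)/3.5-.5+130,(v+.5)/3.5-.5+165)
T=on_plane(c,[cr2(62,125),cr2(310,52),cr2(428,445),cr2(180,520)],12);print("tray",T,T.mean(0))
```

```text
top bar ((547.88818359375, 13.98546028137207), (16.60220718383789, 57.82984924316406), 51.33231735229492) 230 102.4316144038279
 rim ((548.08447265625, 12.026957511901855), 58.92024230957031) 1056 62.01919678135107 ((547.85400390625, 13.822725296020508), (102.87892150878906, 113.96498107910156), 94.31535339355469)
 tray ((501.6641845703125, 323.10107421875), (342.6689758300781, 330.9500732421875), 76.76171112060547) 2168
side bar ((546.85791015625, 13.45966911315918), (18.675180435180664, 57.96197509765625), 52.194419860839844) 109 100.23495097441571
 rim ((545.5576782226562, 13.099191665649414), 54.81380081176758) 430 60.25376747099904 ((546.5531005859375, 13.02397346496582), (104.51712036132812, 108.6508560180664), 156.41375732421875)
 tray ((483.8244934082031, 354.92230224609375), (270.8341064453125, 349.9790954589844), 17.152381896972656) 602
slots [[586.30516768  29.2069592   60.        ]
 [509.97868297  -2.67419193  60.        ]] 0.39566656758277213
barends [[528.76153832  34.75185208 105.        ]
 [568.25032116  -4.07778265 105.        ]] -0.7769821027686243
plate [[581.86667263  87.28366569   5.        ]
 [625.32122087 -11.08404308   5.        ]
 [515.52038337 -60.72640948   5.        ]
 [471.02192414  38.82630436   5.        ]] [548.43255025  13.57487937   5.        ] ((548.4907836914062, 13.732254028320312), (120.96980285644531, 109.04521179199219), 24.083877563476562)
tray [[591.35808598 453.87392077  12.        ]
 [634.72648078 297.43796279  12.        ]
 [390.96721934 225.82964947  12.        ]
 [345.9415135  380.25025568  12.        ]] [490.7483249  339.34794718  12.        ]
```

```bash
cat >> h.py <<'E'
def quat(a):
    x=np.array([np.cos(a),np.sin(a),0]);y=np.array([0,0,-1.]);M=np.c_[x,y,np.cross(x,y)]
    q=R.from_matrix(M).as_quat();return np.array([q[3],q[0],q[1],q[2]])
def ang(q): m=rot(q);return np.arctan2(m[1,0],m[0,0])
E
python3 - <<'E'
from h import *
from rig import bot
s=bot.read_state();print(ang(s["tool_rot"]),bot.tip_reach)
for k in(1,-1):
  for b in (-.67,0,.47):
    print(k,b,bot.ik([547.5,13.5,93],quat(b+k*np.pi/2)))
  print(bot.ik([491,339,100],quat(.47+k*np.pi/2)))
a=-.67+np.pi/2
for k in(1,-1):
    q=bot.ik([547.5,13.5,250],quat(-.67+k*np.pi/2));print(q)
E
```

```text
1.287012749605558 19.0
1 -0.67 [-4.22263081e-02  4.76287085e-01  1.67432718e+00 -4.44089210e-16
  9.90978387e-01 -9.43022635e-01]
1 0 [-4.22263081e-02  4.76287085e-01  1.67432718e+00 -4.44089210e-16
  9.90978387e-01 -1.61302263e+00]
1 0.47 [-4.22263081e-02  4.76287085e-01  1.67432718e+00 -4.44089210e-16
  9.90978387e-01 -2.08302263e+00]
[ 5.42892568e-01  5.60129954e-01  1.52234512e+00 -4.44089210e-16
  1.05911758e+00 -1.49790376e+00]
-1 -0.67 [-4.22263081e-02  4.76287085e-01  1.67432718e+00 -4.44089210e-16
  9.90978387e-01  2.19857002e+00]
-1 0 [-4.22263081e-02  4.76287085e-01  1.67432718e+00 -4.44089210e-16
  9.90978387e-01  1.52857002e+00]
-1 0.47 [-4.22263081e-02  4.76287085e-01  1.67432718e+00 -4.44089210e-16
  9.90978387e-01  1.05857002e+00]
[ 5.42892568e-01  5.60129954e-01  1.52234512e+00 -4.44089210e-16
  1.05911758e+00  1.64368889e+00]
[-4.22263081e-02  2.94940842e-01  1.52807842e+00 -4.44089210e-16
  1.31857339e+00 -9.43022635e-01]
[-4.22263081e-02  2.94940842e-01  1.52807842e+00 -4.44089210e-16
  1.31857339e+00  2.19857002e+00]
```

Run:
```python
from h import *
from rig import bot
import pickle
a=-.67+np.pi/2
bot.move_to([547.5,13.5,230],quat(a)); bot.move_gripper(45,40)
s=bot.read_state();c=bot.read_camera("wrist");pickle.dump((s,c),open("c1.pkl","wb"))
print(s["clock"],s["ee_pos"],ang(s["tool_rot"]),s["grip_width"],s["ft_force"],s["moment"])
cv2.imwrite("pics/w1.png",c["image"])
P=cloud(c,s).reshape(-1,3)
near=np.hypot(P[:,0]-545,P[:,1]-19)<70
for lo,hi in((98,110),(58,66),(67,76)):
    Q=P[near&(P[:,2]>lo)&(P[:,2]<hi)]
    print(lo,len(Q),np.median(Q[:,2]),cv2.minAreaRect(Q[:,:2].astype(np.float32)))
```

```text
2.9333 [547.48671641  13.55427446 229.99892601] 0.9008440978899316 45.2439978553739 [0.06555569 0.77684425 0.49070713] [-0.01899242 -0.00459846  0.00722575]
98 1173 102.27941173923341 ((548.8406372070312, 14.180883407592773), (16.46762466430664, 57.62677764892578), 52.1596794128418)
58 4377 61.574233574221466 ((549.0751953125, 14.313041687011719), (104.60631561279297, 104.88614654541016), 68.10528564453125)
67 2739 68.87476961976637 ((548.0254516601562, 14.745384216308594), (68.63778686523438, 66.11917114257812), 53.00700378417969)
```

View pics/w1.png

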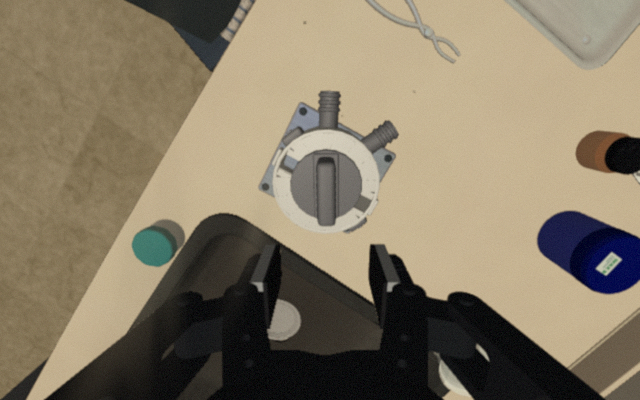

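Run:
```python
from h import *
from rig import bot
import pickle
s,c=pickle.load(open("c1.pkl","rb"))
S=on_plane(c,[(289,162),(365,203)],60,s);print(S,np.arctan2(*(S[1]-S[0])[1::-1]))
a=-.66+np.pi/2
bot.servo_line([548.3,14,140],quat(a),speed=120)
print(bot.servo_line([548.3,14,94],quat(a),speed=40,until_force=8))
def st(t):
    s=bot.read_state();print(t,round(s["clock"],2),s["ee_pos"].round(2),round(ang(s["tool_rot"]),4),round(s["grip_width"],1),s["ft_force"].round(2),s["moment"].round(3))
st("down")
bot.move_gripper(24);st("24")
bot.move_gripper(8,40);st("grip")
c=bot.read_camera("wrist");cv2.imwrite("pics/w2.png",c["image"])
```

```text
[[ 5.10276327e+02 -1.29510857e-01  6.00000000e+01]
 [ 5.89562064e+02  3.27494241e+01  6.00000000e+01]] 0.39310495260388456
False
down 5.18 [548.42  13.98  94.25] 0.9108 45.3 [ 0.47  0.36 -0.31] [0.011 0.013 0.033]
24 5.52 [548.33  13.98  94.09] 0.9108 23.9 [-0.01  0.16 -0.01] [0.004 0.011 0.046]
grip 5.74 [548.41  14.01  94.13] 0.9108 15.2 [-0.25  0.15  1.29] [-0.008 -0.007 -0.021]
```

View pics/w2.png

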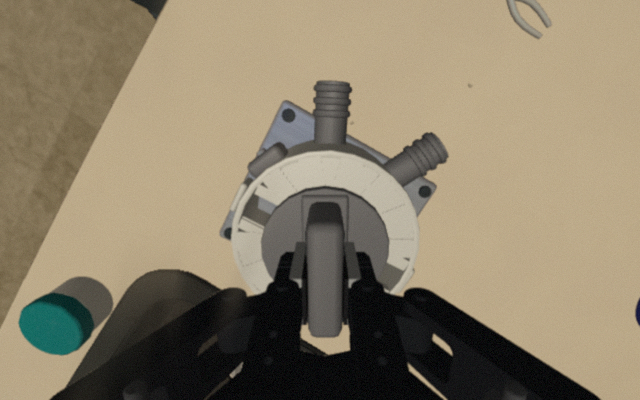

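```bash
cat >> h.py <<'E'
def st(bot,t):
    s=bot.read_state();print(t,round(s["clock"],2),s["ee_pos"].round(2),round(ang(s["tool_rot"]),4),round(s["grip_width"],1),s["ft_force"].round(2),s["moment"].round(3),flush=True);return s
E
python3 - <<'E'
from h import *
from rig import bot
bot.move_gripper(8,60);st(bot,"g")
p=np.array([548.3,14,94.0])
for a in np.arange(1.0,1.95,.1):
    bot.servo_line(p,quat(a),speed=40)
    s=st(bot,f"{a:.2f}")
    if np.linalg.norm(s["ft_force"])>25 or abs(s["moment"][2])>1.2: break
E
```

```text
g 6.01 [548.43  14.    94.17] 0.9108 15.0 [ 0.88 -0.33  2.69] [-0.023  0.002 -0.031]
1.00 6.26 [548.39  13.96  94.15] 0.9979 15.4 [-1.2  -0.07  5.11] [-0.057  0.101  0.08 ]
1.10 6.51 [548.41  13.96  94.16] 1.0958 14.8 [-0.35 -0.54  4.36] [-0.079  0.103  0.014]
1.20 6.76 [548.42  13.98  94.14] 1.196 15.4 [ 0.16 -0.88  4.69] [-0.122  0.084  0.056]
1.30 7.01 [548.42  13.99  94.15] 1.2964 15.1 [ 0.24 -0.08  5.67] [-0.088  0.059  0.08 ]
1.40 7.26 [548.46  13.97  94.16] 1.3963 15.2 [ 0.94 -0.62  4.99] [-0.111  0.006 -0.066]
1.50 7.51 [548.44  13.96  94.15] 1.497 14.8 [-0.08  0.01  5.24] [-0.182  0.025  0.077]
1.60 7.76 [548.41  13.95  94.16] 1.5971 14.7 [ 0.1  -0.27  6.04] [-0.142  0.096  0.216]
1.70 8.01 [548.42  13.98  94.17] 1.6971 14.8 [ 0.02 -0.21  5.45] [-0.098  0.052  0.096]
1.80 8.26 [548.4   13.99  94.13] 1.797 14.7 [0.06 0.04 4.98] [-0.099  0.025  0.069]
1.90 8.51 [548.42  13.99  94.15] 1.897 15.0 [-0.46 -0.26  6.42] [-0.076  0.003  0.1  ]
```

Run:
```python
from h import *
from rig import bot
p=np.array([548.3,14,94.0])
for a in np.arange(1.94,2.13,.02):
    bot.servo_line(p,quat(a),speed=40); bot.dwell(.1)
    s=st(bot,f"{a:.2f}")
    if abs(s["moment"][2])>.9: break
c=bot.read_camera("wrist");cv2.imwrite("pics/w3.png",c["image"])
```

```text
1.94 8.86 [548.42  13.98  94.15] 1.9363 14.9 [0.13 0.36 6.22] [-0.117  0.022  0.095]
1.96 9.21 [548.41  14.    94.14] 1.9563 15.3 [ 0.14 -0.28  5.38] [-0.09   0.049  0.111]
1.98 9.56 [548.37  13.98  94.12] 1.9763 15.2 [-1.1   0.71  5.  ] [-0.104  0.108  0.088]
2.00 9.91 [548.38  13.99  94.14] 1.9963 14.9 [-0.49 -0.36  5.08] [-0.057  0.056  0.068]
2.02 10.26 [548.3   14.1   94.13] 2.0161 14.8 [-2.29  1.83  7.41] [ 0.09   0.179 -0.056]
2.04 10.61 [548.08  14.4   94.15] 2.0357 15.0 [-2.98  3.68  7.41] [ 0.463  0.563 -0.315]
2.06 10.96 [547.87  14.66  94.16] 2.0553 14.8 [-6.11  6.44  9.71] [ 0.817  0.864 -0.647]
2.08 11.31 [547.84  14.71  94.18] 2.0743 15.2 [-6.2   5.8  10.78] [ 0.987  0.929 -1.343]
```

View pics/w3.png

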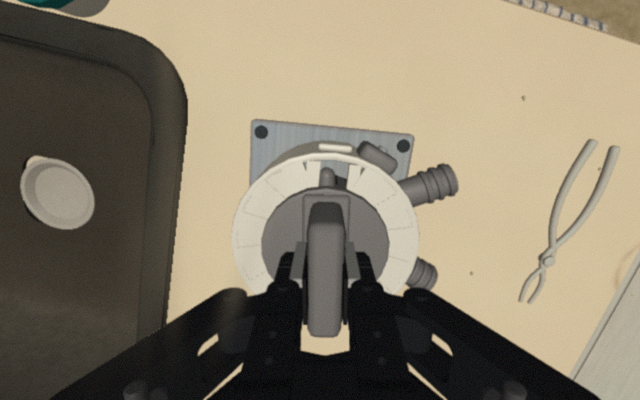

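Run:
```python
from h import *
from rig import bot
p=np.array([548.3,14,94.0]);a=2.01
bot.servo_line(p,quat(a),speed=40); bot.dwell(.1);st(bot,"relax")
for z in (98,102,108,116,126,140,156):
    r=bot.servo_line([548.3,14,z],quat(a),speed=40,until_force=12)
    s=st(bot,f"{z} {r}")
    if r: break
c=bot.read_camera("wrist");cv2.imwrite("pics/w4.png",c["image"])
```

```text
relax 11.71 [548.26  14.23  94.17] 2.0061 14.8 [-2.    2.25  6.66] [ 0.244  0.33  -0.071]
98 False 11.96 [548.1   14.    97.79] 2.0083 14.9 [ 0.19  0.12 -1.65] [-0.009 -0.016 -0.015]
102 False 12.21 [548.31  14.01 102.14] 2.0095 15.0 [ 0.1   0.27 -0.99] [ 0.106  0.007 -0.056]
108 False 12.51 [548.43  14.04 108.35] 2.0099 14.9 [-0.   -0.07 -1.41] [ 0.107  0.03  -0.03 ]
116 False 12.86 [548.44  13.97 116.31] 2.01 14.6 [-0.76  0.09 -1.9 ] [ 0.064  0.027 -0.05 ]
126 False 13.26 [548.41  14.01 126.29] 2.01 15.4 [-1.42  1.04 -2.05] [-0.008 -0.033  0.007]
140 False 13.76 [548.34  14.   140.15] 2.01 15.1 [ 1.31  0.57 -2.71] [-0.019  0.042 -0.035]
156 False 14.31 [548.31  14.   156.13] 2.01 15.0 [-0.66 -0.51 -1.79] [-0.044 -0.023 -0.04 ]
```

View pics/w4.png

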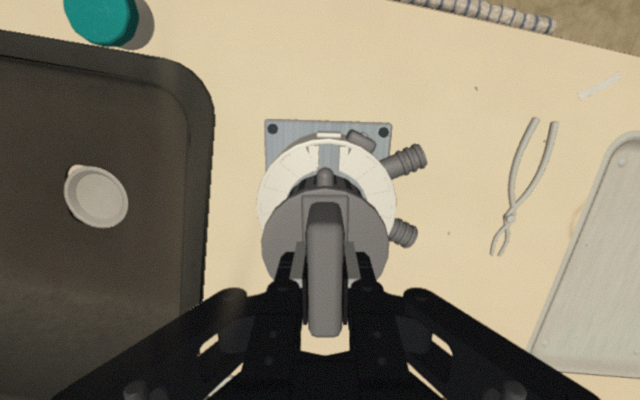

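Run:
```python
from h import *
from rig import bot
a=2.01;q=quat(a);T=[491,339]
bot.servo_line([548.3,14,230],q,speed=100)
bot.servo_line(T+[230],q,speed=120)
bot.servo_line(T+[105],q,speed=80);bot.dwell(.3);st(bot,"above")
c=bot.read_camera("side");cv2.imwrite("pics/s5.png",cv2.resize(c["image"][80:230,180:400],None,fx=3,fy=3))
for n in range(40):
    z=104-n
    r=bot.servo_line(T+[z],q,speed=15,until_force=3)
    s=bot.read_state()
    if r or s["ft_force"][2]>2: break
    if z<84: break
st(bot,f"{z} {r}")
```

```text
above 20.16 [491.03 339.03 105.12] 2.01 15.1 [-0.8  -0.01 -2.32] [-0.039 -0.004  0.043]
87 False 24.71 [491.25 339.23  88.17] 2.0101 15.2 [-4.85 -1.11 10.45] [-0.333  0.623  0.007]
```

View pics/s5.png

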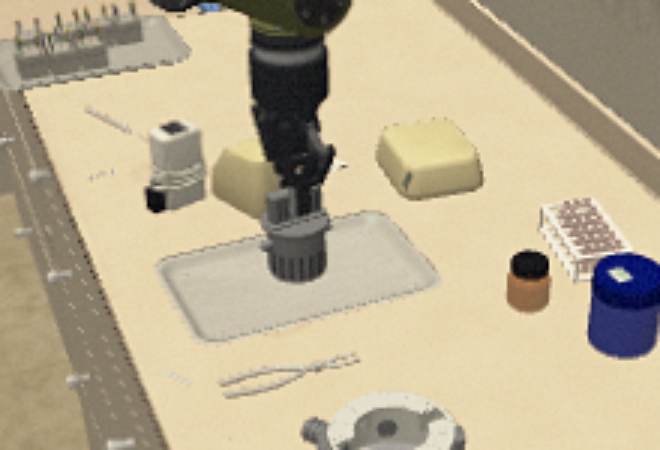

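Run:
```python
from h import *
from rig import bot
q=quat(2.01)
bot.move_gripper(8,20);bot.dwell(.2);st(bot,"20N")
bot.servo_line([491,339,86.6],q,speed=8,until_force=6);bot.dwell(.2);st(bot,"low")
c=bot.read_camera("side");cv2.imwrite("pics/s6.png",cv2.resize(c["image"][120:200,220:340],None,fx=6,fy=6,interpolation=cv2.INTER_CUBIC))
```

```text
20N 25.12 [491.24 339.24  88.18] 2.0101 15.2 [-3.23 -0.89 10.3 ] [-0.368  0.681 -0.001]
low 25.57 [491.28 339.25  88.16] 2.0101 15.1 [-5.62 -2.28 15.3 ] [-0.531  0.948 -0.028]
```

View pics/s6.png

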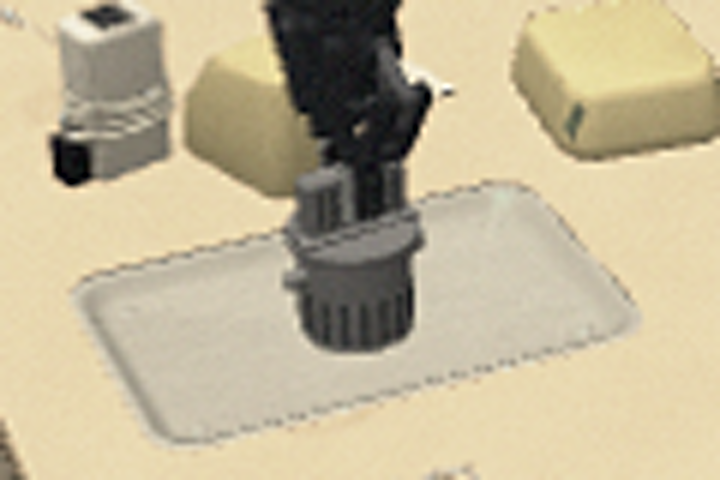

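Run:
```python
from h import *
from rig import bot
import pickle
q=quat(2.01)
bot.move_gripper(8,60)
bot.servo_line([491,339,100],q,speed=30);bot.dwell(.2)
s=st(bot,"up");c=bot.read_camera("wrist");c2=bot.read_camera("side");pickle.dump((s,c,c2),open("c7.pkl","wb"))
cv2.imwrite("pics/w7.png",c["image"])
T=rot(s["tool_rot"])
P=cloud(c,s);L=(P-s["ee_pos"])@T  # tool coords x jaw,y down,z along bar
m=(np.hypot(L[...,0],L[...,2])<34)&(L[...,1]>12)&(L[...,1]<30)&((abs(L[...,0])>15))
Q=L[m];print(len(Q),Q[:,1].mean())
A=np.c_[Q[:,0],Q[:,2],np.ones(len(Q))]
for _ in range(5):
    k=np.linalg.lstsq(A,Q[:,1],rcond=None)[0];r=abs(A@k-Q[:,1]);g=r<max(1,2*np.median(r));A=A[g];Q=Q[g]
print("disc slope x,z",k,len(Q),Q[:,2].min(),Q[:,2].max())
```

```text
up 26.64 [490.92 338.93  99.76] 2.01 15.4 [ 0.5   0.3  -2.38] [ 0.009 -0.014 -0.03 ]
3486 25.48310113086339
disc slope x,z [1.09136958e-03 2.96174831e-03 2.54605967e+01] 3074 -18.028934796952097 30.172788476043703
```

View pics/w7.png

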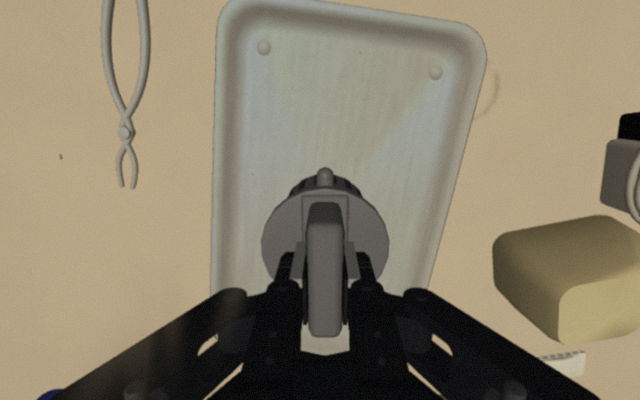

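Run:
```python
from h import *
from rig import bot
import pickle
q=quat(2.01)
bot.servo_line([491,339,90],q,speed=30)
for z in np.arange(89.5,86.4,-.25):
    bot.servo_line([491,339,z],q,speed=15)
    s=bot.read_state()
    if s["ft_force"][2]>1.5: break
st(bot,f"{z}")
bot.move_gripper(8,20);st(bot,"20N")
bot.move_gripper(22);st(bot,"open22");bot.move_gripper(40);bot.dwell(.2);st(bot,"open40")
bot.servo_line([491,339,130],q,speed=40);bot.servo_line([491,339,240],q,speed=120)
bot.move_to([400,480,260],q)
bot.dwell(.3);st(bot,"away")
for n in["side","top"]:
    c=bot.read_camera(n);pickle.dump(c,open(f"f_{n}.pkl","wb"));cv2.imwrite(f"pics/f_{n}.png",c["image"])
    P=cloud(c).reshape(-1,3);near=np.hypot(P[:,0]-491,P[:,1]-339)<60
    Q=P[near&(P[:,2]>88)&(P[:,2]<104)];print(n,len(Q),Q[:,2].max(),cv2.minAreaRect(Q[:,:2].astype(np.float32)))
cv2.imwrite("pics/f_sz.png",cv2.resize(cv2.imread("pics/f_side.png")[110:270,190:400],None,fx=3.5,fy=3.5))
```

```text
87.75 29.23 [491.08 339.1   88.21] 2.01 15.3 [-1.78 -0.83  6.38] [-0.219  0.559  0.004]
20N 29.44 [491.08 339.07  88.2 ] 2.0101 14.9 [-2.1  -1.86  5.47] [-0.265  0.492  0.029]
open22 29.68 [491.02 338.99  87.61] 2.01 22.3 [0.94 0.36 1.24] [-0.029 -0.035 -0.003]
open40 30.2 [491.   339.02  87.75] 2.01 39.9 [ 0.19  0.64 -0.8 ] [0.058 0.023 0.003]
away 33.49 [400.63 479.35 259.95] 2.0087 39.8 [ 0.71  1.29 -0.65] [-0.005 -0.015  0.005]
side 79 97.25929219712157 ((488.5698547363281, 334.3258056640625), (53.94303512573242, 20.114831924438477), 26.559040069580078)
top 241 101.91396528160033 ((491.02398681640625, 337.5050964355469), (55.7193489074707, 17.839275360107422), 25.066986083984375)
```

```bash
sleep 0.1
```

```text
(no output)
```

View pics/f_sz.png

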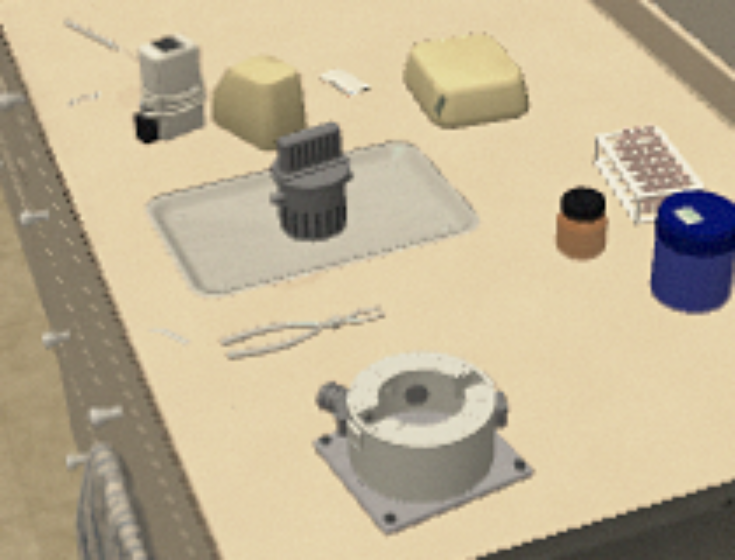

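View pics/f_top.png

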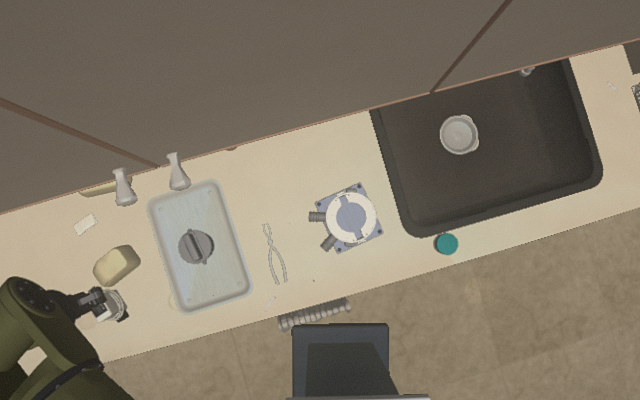

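```bash
python3 -c "
from rig import bot
from h import st
st(bot,'end');bot.finish_job()"
```

```text
end 33.59 [400.4  479.62 259.98] 2.0092 39.8 [-0.2  -0.09 -0.29] [ 0.031 -0.046 -0.001]
the job is handed in; nothing more can be done
```

The filter cartridge is out of the housing and standing upright near the middle of the steel tray, released. I handed the job in at 33.6 s.

- **Turning:** I gripped the handle bar and turned it about 1.1 rad counter-clockwise past the catch, holding the height constant. The turning moment rose clearly from about 2.02 rad of tool yaw, which is the end stop. The wrist picture then showed the lug in its slot. I eased back slightly and lifted straight up with no resistance.
- **Placing:** The first touch on the tray came about 2 mm higher than planned, with a moment on the wrist that could have meant a tilted cartridge. I lifted it 12 mm and measured the head disc with the wrist depth camera. It was level (slope about 0.003), so the cartridge had only slipped about 2 mm down in the grip. I set it down again at about 6 N, loosened the grip, opened and backed off.
- **Last checks:** The top and side pictures show the cartridge upright in the tray and the housing empty. By eye, the pliers, jar and pot have not moved. The robot was clear of everything, with wrist force near zero.
- **Disagreement:** The top and side cameras put the handle bar about 4 mm apart. Only part of it shows in the side view, and the cartridge is well inside the tray either way.

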